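Open the red air valve to its mark

TASK

Turn on the air for the bag clamp: turn the red ball knob clockwise (seen from above) until its yellow pointer lines up with the green mark on its dial, then let go. The polished ball slips in the fingers unless it is gripped across its widest part, where it has a black rubber band. Leave the blue knob as it is.

Things in the scene. Friction and masses are not known exactly. Their poses are not given: they have to be found in the camera images.
- red_ball (a point): Centre of the red ball knob: 46 mm across (48 at the band), turning on a vertical axis through it, 106 mm above the table. Slippery but for a 14 mm tall black rubber band round its equator: grip there, at this height. Free below to the stem's 22 mm collar (top 85 mm up); lower, a black 58 mm skirt (61 mm up) with the yellow pointer turns over a fixed white 104 mm dial (55 mm up). Bolted down.
- red_knob (a joint): Turn of the red knob in rad, growing clockwise seen from above; at 1.40 the yellow pointer is on the green mark (robot's side of the dial), at 0 it points 80 degrees short of it, to the robot's right. Starts at 0.05 to 0.65; stops at 0 and 2.0, so the stop lies well past the mark. Steady friction 0.15 N m, no spring: it stays where it is left.
- blue_ball (a point): Centre of the blue ball knob of a second, otherwise identical valve, 17 to 32 cm to the left or right of the red one; to be left alone. 106 mm above the table.
- blue_pointer (a point): Tip of the yellow pointer of the blue knob, 40 mm from that knob's axis and 61 mm above the table; turns with the blue knob.

How it is judged:
At the end, for the whole second after the job is handed in: The red knob's pointer is on the green mark within 0.2 rad (about 11 degrees) and at rest: joint red_knob between 1.20 and 1.60 (value of joint red_knob between 1.2 and 1.6 rad and velocity of joint red_knob between -0.05 and 0.05 rad/s); the robot touches nothing.
It fails at once if the blue knob is turned (its pointer's tip moves more than 6 mm) (distance of blue_pointer from where it was at the start of the episode above 0.006 m).
It also fails if it takes over 32 s, if anything falls off the work surface, if the arm or the gripper's body presses on something with over 40 N, if the wrist force passes 120 N, or if a joint passes its speed limit or range.

ROBOT

A 7-joint arm with a two-finger parallel gripper is mounted at the origin on a cart in front of the work surface, level with it; the furniture and walls round the work are solid. World frame = base frame: x ahead of the robot, y to its left, z up, the work surface at z = 0. Lengths are in m, angles in rad, forces in N, time in s.
With the tool pointing down it reaches from about 0.35 to 0.9 m from the base axis. Payload 8.1 kg.
Tool frame: the origin (TCP) lies at the very end of the fingers, on their centre line; the grasp point (between the pads) lies 19 mm behind it (grasp_offset is the distance from the TCP to the grasp point, in m); z points along the fingers, y is the line along which they close (so a half turn about z gives the same grasp; the last joint's range is limited). The gripper opens to 92 mm and grips with 3 to 60 N. Pads are 19 mm wide; open, the fingers measure 130 mm over their backs; the gripper's body (75 mm by 190 mm) begins 47 mm behind the grasp point.
Start: joints at [1.238, 0.434, 0.025, 1.573, -0.012, 1.134, -0.075], TCP at [0.142, -0.609, 0.188] pointing down, gripper open.
Joint ranges: [-2.62, 2.62], [-0.44, 2.09], [-1.27, 1.32], [0.08, 2.57], [-1.32, 4.46], [0.12, 2], [-2.74, 2.74]. Speed limits (rad/s): [2.22, 2.22, 3.01, 3.01, 3.14, 3.14, 3.14].

INTERFACE

Orientations are given as a rotation vector (axis times angle).
In Python, from cell import observe, get_image, camera_params, sign_off, silhouettes, grasp_offset gives the robot as it stands. The module is installed in compiled form; this text tells all that it offers.
- The arm moves only by the tool jog_arm, never from a script. Its argument "motion" is a list that holds one entry, the list of rows, each a list of 7 numbers: the shift along the tool's x, y, z in m, then the turn, a rotation vector about the tool's x, y, z in rad, then the closure, from -1 (fully open) to 1 (shut), so that 0 is half open. In form: [[[dx, dy, dz, wx, wy, wz, hand], ...]]. A call has 1 to 10 rows; each row is the pose to reach, as a shift and turn from the pose commanded when the call began, along the tool's axes at that moment; what a row does not reach only later rows make up. A row lasts 1/12 s, in which the tool goes at most 41.7 mm and 7.16 degrees, less where a joint would pass 70% of its speed; a pose out of reach is approached as far as the arm can. A call with a gripper value outside its range is refused whole. The fingers move at their own pace and stop on an object; "force" is the grip in N (left out, the last holds). Time passes only in rows, so rows that repeat a pose let the fingers close. It gives the time, the measured TCP pose, the force, the opening and the grip force at its end, in the units of the state.
- observe(): the state, without advancing time (a new reading comes with each control period).
- get_image(name): name is "side" or "top"; returns the picture (384x512x3 uint8, red, green, blue); there is no depth.
- camera_params(name): a dict with "vertical_fov" (degrees; the focal length in pixels is half the picture's height over the tangent of half this angle, whatever the lens; pixels are square), "cx", "cy" (the principal point, pixels), "T" (4x4, takes a point from camera to world coordinates). Camera axes: x right, y down, z forward; pixel columns grow to the right and rows downward; lengths in m; the calibration is good to about 2 mm. A picture is of the moment at which its call begins. camera_params takes no time and is no camera call.
- sign_off(): hands the job in; it is judged then, once.
Trained networks look in the newest picture that a camera, given by its name, has taken for a name from the list of things; names that differ only in an ending like _2 or _b are one class to them, and where a whole thing is asked for, a point or a joint stands for the part that bears it (a point fixed in the world has none). Each returns a list of dicts, best first, with "p" (0 to 1); they miss things now and then, are a little off and sometimes report something else, mostly with a low value. They report only what shows in the picture. A call takes as long as a camera call.
- silhouettes(query, camera): "mask" (384x512 bool, what is visible of it) and "pixel" ([column, row] in pixels, amid what is visible of it).
The state is a dict: "clock": time; "joints": joint angles; "dq": joint speeds; "joint_efforts": joint torques, N m; "position": TCP position; "ee_rot": TCP orientation; "force": force on the tool from outside, world axes, zero at the start; "ft_torque": the same for the moment, N m; "width": opening from 0.0 (shut) to 1.0 (fully open); "gripper_force": force on a finger pad.
Only numpy, scipy, OpenCV 4.12 (cv2) and the standard library are available. Lean on these libraries where they do the work, as an engineer would, in place of code of your own. Each camera call takes 0.05 s, during which the arm holds its last target. There are 200 camera calls.

## Working session

There is one attempt and no reset: what is moved stays moved. The work goes in short steps, Python scripts to look and compute and a tool call to move; the robot and the scene stay as the last step left them, time stands still between calls to the robot, and variables do not carry over. Pictures are saved under pics/ and viewed, at most 10 in all, crops included, and the job is handed in when it is done.

Besides the shell and the picture viewer there is one more tool, called after ">>>" as a command line: name --argument value ..., lists and objects as JSON in quotes. jog_arm: Moves the arm, as the interface text tells. Its arguments: {"type":"object","properties":{"motion":{"type":"array"},"force":{"type":"number"}},"required":["motion"]}

```bash
mkdir -p pics
cat > h.py <<'E'
import numpy as np, cv2
from cell import *
def ray(cam,px):
    c=camera_params(cam); T=np.array(c["T"]); f=192/np.tan(np.radians(c["vertical_fov"])/2)
    d=T[:3,:3]@np.array([(px[0]-c["cx"])/f,(px[1]-c["cy"])/f,1]); return T[:3,3],d
def atz(cam,px,z):
    o,d=ray(cam,px); return o+d*(z-o[2])/d[2]
E
python3 - <<'E'
from h import *
np.set_printoptions(precision=4,suppress=True)
ims=[get_image(c) for c in("side","top")]
for c,i in zip(("side","top"),ims): cv2.imwrite(f"pics/{c}0.png",i[:,:,::-1])
for c in("top","side"):
    p=camera_params(c);print(c,{k:np.round(v,4).tolist() for k,v in p.items()})
    for q in("red_ball","blue_ball","blue_pointer"):
        for s in silhouettes(q,c)[:2]: print(c,q,round(s["p"],2),np.round(s["pixel"],1),s["mask"].sum(),atz(c,s["pixel"],.106))
s=observe();print({k:np.round(v,3).tolist() for k,v in s.items()},grasp_offset)
E
```

```text
top {'vertical_fov': 47.0269, 'cx': 251.1172, 'cy': 193.8058, 'T': [[-0.0808, -0.9671, 0.2413, 0.3286], [-0.9967, 0.08, -0.0131, 0.2587], [-0.0067, -0.2415, -0.9704, 0.9278], [0.0, 0.0, 0.0, 1.0]]}
top blue_ball 0.83 [315.1 224.1] 748 [0.4643 0.1321 0.106 ]
top blue_pointer 0.63 [314.5 221.8] 761 [0.4688 0.1328 0.106 ]
side {'vertical_fov': 43.4073, 'cx': 255.4835, 'cy': 202.1101, 'T': [[0.9964, -0.0501, 0.069, 0.4469], [-0.084, -0.4363, 0.8959, -0.5119], [-0.0147, -0.8984, -0.4389, 0.4476], [0.0, 0.0, 0.0, 1.0]]}
side red_ball 0.81 [223.8 175.8] 801 [0.4524 0.3006 0.106 ]
side blue_ball 0.75 [243.2 236.1] 1453 [0.4742 0.0784 0.106 ]
side blue_pointer 0.95 [238.2 232. ] 1449 [0.4678 0.0909 0.106 ]
{'clock': 0.4, 'joints': [1.238, 0.435, 0.025, 1.573, -0.012, 1.134, -0.075], 'dq': [0.001, -0.002, 0.0, 0.002, -0.0, -0.001, 0.001], 'joint_efforts': [-0.002, -66.698, 0.982, -31.441, -0.061, 0.036, 0.0], 'position': [0.142, -0.609, 0.188], 'ee_rot': [-3.121, -0.36, 0.0], 'force': [0.777, -0.775, 0.735], 'ft_torque': [0.026, 0.009, 0.022], 'gripper_force': 0.0, 'width': 1.001} 0.0188
```

View pics/top0.png

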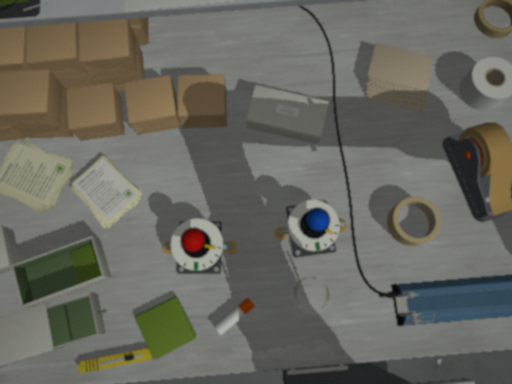

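View pics/side0.png

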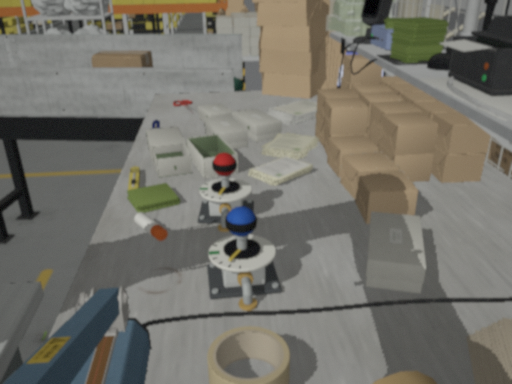

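The top view shows the red knob at about (193,241), with its pointer tip near (218,247) and the green mark near (196,267). The blue knob is at about (317,220), to its right. The side view shows red behind blue, with cardboard boxes well back from both.

```bash
cat >> h.py <<'E'
def blob(i,m,near=None):
    n,l,st,ce=cv2.connectedComponentsWithStats(m.astype(np.uint8)); k=1+np.argmax(st[1:,4]); return ce[k],st[k],l==k
def pointer(i,C,r0=.028,r1=.042):
    "yellow pixels at z=.061 about axis C -> angle (world)"
    h=cv2.cvtColor(i,cv2.COLOR_RGB2HSV); ys,xs=np.where((h[...,0]>18)&(h[...,0]<34)&(h[...,1]>140)&(h[...,2]>110))
    P=np.array([atz("top",(x,y),.061)[:2] for x,y in zip(xs,ys)])-C
    r=np.hypot(*P.T); k=(r>r0)&(r<r1); v=P[k].mean(0); return np.arctan2(v[1],v[0]),k.sum()
def green(i,C):
    h=cv2.cvtColor(i,cv2.COLOR_RGB2HSV); ys,xs=np.where((h[...,0]>40)&(h[...,0]<85)&(h[...,1]>100))
    P=np.array([atz("top",(x,y),.055)[:2] for x,y in zip(xs,ys)])-C
    r=np.hypot(*P.T); k=(r>.03)&(r<.056); v=P[k].mean(0); return np.arctan2(v[1],v[0]),k.sum()
E
python3 - <<'E'
from h import *
from scipy.spatial.transform import Rotation as R
np.set_printoptions(precision=4,suppress=True)
it=cv2.imread("pics/top0.png")[:,:,::-1].copy(); si=cv2.imread("pics/side0.png")[:,:,::-1].copy()
def redm(i):
    h=cv2.cvtColor(i,cv2.COLOR_RGB2HSV); return ((h[...,0]<6)|(h[...,0]>172))&(h[...,1]>150)&(h[...,2]>60)
rs=[]
for c,i in(("top",it),("side",si)):
    m=redm(i); m[:, :150]=0; m[:,280:]=0; m[:120]=0
    n,st,k=blob(i,m); x,y,w,hh,a=st
    pts=np.argwhere(k)[:,::-1].astype(np.float32); cc,r=cv2.minEnclosingCircle(pts)
    print(c,n,st,cc,r,atz(c,cc,.106)); rs.append(ray(c,cc))
(o1,d1),(o2,d2)=rs
A=np.c_[d1,-d2]; s=np.linalg.lstsq(A,o2-o1,rcond=None)[0]; print("tri",o1+d1*s[0],o2+d2*s[1])
C=atz("top",(192.5,241),.106)[:2]
C=((o1+d1*s[0]+o2+d2*s[1])/2)[:2]
print("ptr",pointer(it,C),"green",green(it,C))
print(R.from_rotvec(observe()["ee_rot"]).as_matrix())
a=cv2.resize(it[200:290,150:270],None,fx=5,fy=5,interpolation=cv2.INTER_CUBIC);b=cv2.resize(si[140:230,185:265],None,fx=2.5,fy=5)
cv2.imwrite("pics/crop0.png",np.hstack([a,b])[:,:800,::-1])
E
```

```text
top [192.8085 240.0615] [182 229  23  23 423] (193.0078125, 240.33203125) 11.829657554626465 [0.4524 0.3632 0.106 ]
side [223.7005 159.7633] [214 153  21  14 207] (224.0, 162.0) 10.049975395202637 [0.4546 0.3698 0.106 ]
tri [0.4521 0.363  0.1082] [0.4545 0.3631 0.1086]
ptr (np.float64(-1.886783065283831), np.int64(6)) green (np.float64(3.0439241743731755), np.int64(14))
[[ 0.9737  0.2277 -0.0001]
 [ 0.2277 -0.9737  0.0001]
 [-0.     -0.0001 -1.    ]]
```

View pics/crop0.png

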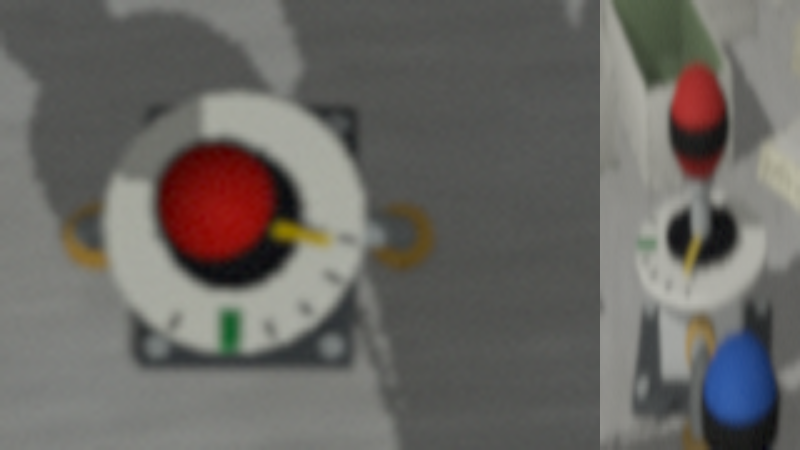

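>>> jog_arm --motion '[[[0.36,-0.18,-0.11,0,0,-0.9,-1],[0.36,-0.18,-0.11,0,0,-0.9,-1],[0.36,-0.18,-0.11,0,0,-0.9,-1],[0.36,-0.18,-0.11,0,0,-0.9,-1],[0.36,-0.18,-0.11,0,0,-0.9,-1],[0.36,-0.18,-0.11,0,0,-0.9,-1],[0.36,-0.18,-0.11,0,0,-0.9,-1],[0.36,-0.18,-0.11,0,0,-0.9,-1],[0.36,-0.18,-0.11,0,0,-0.9,-1],[0.36,-0.18,-0.11,0,0,-0.9,-1]]]'

```text
clock: 1.23
position: [0.4525, -0.3503, 0.2986]
ee_rot: [2.653, 1.681, 0.0]
force: [0.6, -1.2, -0.4]
width: 1.003
gripper_force: 0.0
```

```bash
cat >> h.py <<'E'
def go(x,y,z,yaw):
    "print tool-frame shift to world pose, tool down, x axis at yaw"
    from scipy.spatial.transform import Rotation as R
    s=observe(); M=R.from_rotvec(s["ee_rot"]).as_matrix()
    c,n=np.cos(yaw),np.sin(yaw); G=np.array([[c,n,0],[n,-c,0],[0,0,-1]])
    print("yaw",np.arctan2(M[1,0],M[0,0]).round(3),"shift",(M.T@(np.array([x,y,z])-s["position"])).round(4),"rot",R.from_matrix(M.T@G).as_rotvec().round(3))
    print("clock",s["clock"],"joints",np.round(s["joints"],3),"pos",np.round(s["position"],4),"w",np.round(s["width"],2),"F",np.round(s["force"],1))
E
python3 - <<'E'
from h import *
go(.47,.0,.3,2.0); 
it=cv2.imread("pics/top0.png")[:,:,::-1].copy()
h=cv2.cvtColor(it,cv2.COLOR_RGB2HSV)
for c in((197,244.5),):print(atz("top",c,.055))
E
```

```text
yaw 1.129 shift [ 0.3242 -0.1338 -0.0015] rot [ 0.     0.    -0.871]
clock 1.2333 joints [ 0.793  0.302 -0.308  1.508  0.093  1.346  0.037] pos [ 0.4525 -0.3503  0.2986] w 1.0 F [ 0.6 -1.2 -0.4]
[0.4511866  0.36223315 0.055     ]
```

>>> jog_arm --motion '[[[0.32,-0.13,0,0,0,-0.87,-1],[0.32,-0.13,0,0,0,-0.87,-1],[0.32,-0.13,0,0,0,-0.87,-1],[0.32,-0.13,0,0,0,-0.87,-1],[0.32,-0.13,0,0,0,-0.87,-1],[0.32,-0.13,0,0,0,-0.87,-1],[0.32,-0.13,0,0,0,-0.87,-1],[0.32,-0.13,0,0,0,-0.87,-1],[0.32,-0.13,0,0,0,-0.87,-1],[0.32,-0.13,0,0,0,-0.87,-1]]]'

```text
clock: 2.07
position: [0.4704, -0.0022, 0.2983]
ee_rot: [1.688, 2.649, 0.002]
force: [0.6, 0.2, 0.1]
width: 1.006
gripper_force: 0.0
```

Run:
```python
from h import *
go(.4525,.363,.25,2.95)
```

```text
yaw 2.007 shift [0.3386 0.1379 0.0487] rot [ 0.002  0.    -0.943]
clock 2.0667 joints [ 0.464  0.161 -0.655  1.712  0.101  1.301  0.225] pos [ 0.4704 -0.0022  0.2983] w 1.01 F [0.6 0.2 0.1]
```

>>> jog_arm --motion '[[[0.339,0.138,0.049,0.002,0,-0.943,-1],[0.339,0.138,0.049,0.002,0,-0.943,-1],[0.339,0.138,0.049,0.002,0,-0.943,-1],[0.339,0.138,0.049,0.002,0,-0.943,-1],[0.339,0.138,0.049,0.002,0,-0.943,-1],[0.339,0.138,0.049,0.002,0,-0.943,-1],[0.339,0.138,0.049,0.002,0,-0.943,-1],[0.339,0.138,0.049,0.002,0,-0.943,-1],[0.339,0.138,0.049,0.002,0,-0.943,-1],[0.339,0.138,0.049,0.002,0,-0.943,-1]]]'

```text
clock: 2.9
position: [0.4525, 0.365, 0.2474]
ee_rot: [-0.3, -3.123, -0.002]
force: [-2.2, -0.9, 0.4]
width: 0.996
gripper_force: 0.0
```

Run:
```python
from h import *
go(.4525,.363,.0872,2.95)
```

```text
yaw 2.95 shift [-0.0011 -0.0021  0.1602] rot [ 0.001 -0.005 -0.   ]
clock 2.9 joints [-0.157  0.468 -0.904  1.539  0.37   1.318  0.277] pos [0.4525 0.365  0.2474] w 1.0 F [-2.2 -0.9  0.4]
```

>>> jog_arm --motion '[[[0,0,0.03,0,0,0,-1],[0,0,0.06,0,0,0,-1],[0,0,0.09,0,0,0,-1],[0,0,0.12,0,0,0,-1],[0,0,0.145,0,0,0,-1],[0,0,0.155,0,0,0,-1],[0,0,0.162,0,0,0,-1],[0,0,0.162,0,0,0,-1],[0,0,0.162,0,0,0,-1]]]'

```text
clock: 3.65
position: [0.4556, 0.3589, 0.0878]
ee_rot: [-0.313, -3.126, 0.001]
force: [-0.7, -0.8, -0.1]
width: 0.999
gripper_force: 0.0
```

Run:
```python
from h import *
ims=[get_image(c) for c in("side","top")]
go(.4525,.363,.0872,2.95)
a=cv2.resize(ims[1][180:300,130:250],(400,400));b=cv2.resize(ims[0][110:230,165:285],(400,400))
cv2.imwrite("pics/crop1.png",np.hstack([a,b])[:,:,::-1])
```

```text
yaw 2.942 shift [0.0038 0.0029 0.0011] rot [ 0.     0.001 -0.008]
clock 3.75 joints [-0.203  0.604 -0.822  1.754  0.513  1.012  0.154] pos [0.4557 0.3594 0.0883] w 1.0 F [ 0.   1.1 -0.3]
```

View pics/crop1.png

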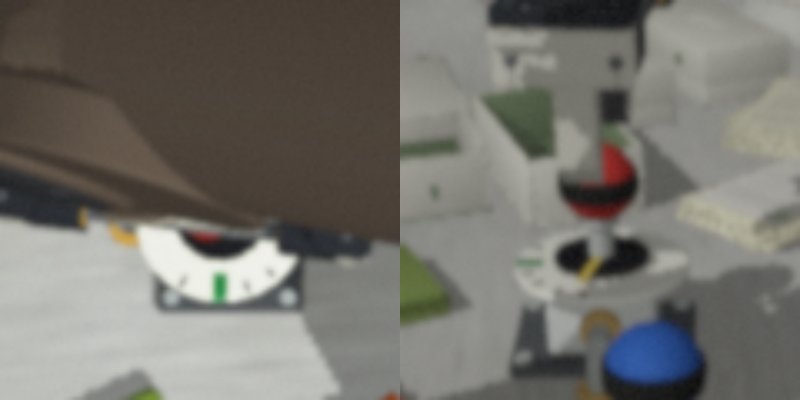

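Run:
```python
from h import *
c=camera_params("side");T=np.linalg.inv(c["T"]);f=192/np.tan(np.radians(c["vertical_fov"])/2)
def pj(P):
    q=T[:3,:3]@np.array(P)+T[:3,3]; return (np.array([q[0]/q[2]*f+c["cx"]-165,q[1]/q[2]*f+c["cy"]-110])*400/120).round(0)
print("ball",pj([.4525,.363,.106]),"dial",pj([.4525,.363,.055]))
p=np.array([.4557,.3594,.0883]);y=np.array([.198,.98,0])
for s in(-1,1):
  for r in (.046,.065): print(s,r,"tip",pj(p+s*r*y),"grasp",pj(p+s*r*y+[0,0,.019]))
for _ in range(2): go(.4525,.363,.0872,2.95); get_image("top")
i=get_image("side");cv2.imwrite("pics/c2.png",cv2.resize(i[110:230,165:285],(600,600),interpolation=cv2.INTER_CUBIC)[:,:,::-1])
```

```text
ball [193. 178.] dial [197. 258.]
-1 0.046 tip [186. 240.] grasp [185. 208.]
-1 0.065 tip [180. 253.] grasp [178. 221.]
1 0.046 tip [213. 179.] grasp [212. 150.]
1 0.065 tip [218. 168.] grasp [217. 139.]
yaw 2.942 shift [0.0038 0.0029 0.0011] rot [ 0.     0.001 -0.008]
clock 3.75 joints [-0.203  0.604 -0.822  1.754  0.513  1.012  0.154] pos [0.4557 0.3594 0.0883] w 1.0 F [ 0.   1.1 -0.3]
yaw 2.943 shift [0.0037 0.003  0.001 ] rot [ 0.     0.001 -0.007]
clock 3.8 joints [-0.203  0.604 -0.822  1.754  0.513  1.012  0.154] pos [0.4556 0.3593 0.0882] w 1.0 F [-0.4 -0.   0.5]
```

View pics/c2.png

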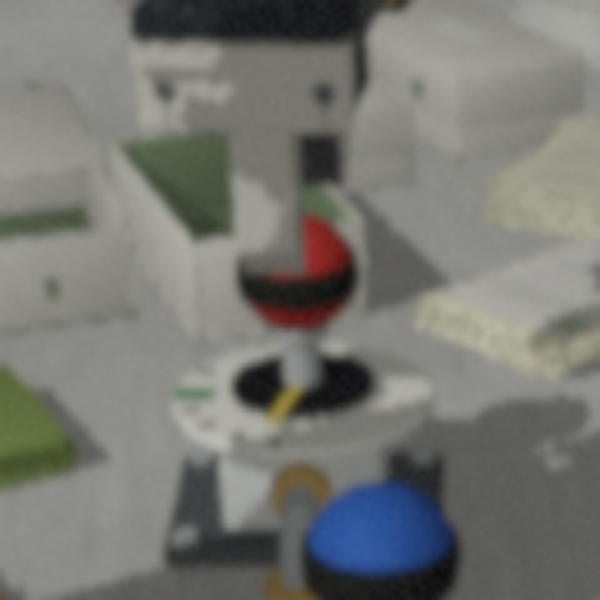

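The side crop shows the red ball at about (297,272), and the near finger's tip at row ~275, against a predicted ~365. The gripper looks higher than its reported pose, so I'll check with an overlay.

```bash
cat >> h.py <<'E'
def pj(cam,P):
    c=camera_params(cam);T=np.linalg.inv(c["T"]);f=192/np.tan(np.radians(c["vertical_fov"])/2)
    q=T[:3,:3]@np.array(P)+T[:3,3]; return np.array([q[0]/q[2]*f+c["cx"],q[1]/q[2]*f+c["cy"]])
E
python3 - <<'E'
from h import *
from scipy.spatial.transform import Rotation as R
s=observe();M=R.from_rotvec(s["ee_rot"]).as_matrix();p=np.array(s["position"])
i=get_image("side").copy();x0,y0,k=130,50,4
o=cv2.resize(i[y0:y0+150,x0:x0+190],None,fx=k,fy=k,interpolation=cv2.INTER_CUBIC)
def L(a,b,c):
    A,B=[tuple(int(v) for v in (pj("side",p+M@np.array(q))-[x0,y0])*k) for q in(a,b)]; cv2.line(o,A,B,c,1)
for sy in(-1,1):
    for y in(.046,.065):
        L((-.0095,sy*y,0),(.0095,sy*y,0),(0,255,255)); L((-.0095,sy*y,0),(-.0095,sy*y,-.066),(0,255,255)); L((.0095,sy*y,0),(.0095,sy*y,-.066),(0,255,255))
    L((-.0375,sy*.095,-.066),(.0375,sy*.095,-.066),(255,0,255))
L((-.0375,-.095,-.066),(-.0375,.095,-.066),(255,0,255));L((.0375,-.095,-.066),(.0375,.095,-.066),(255,0,255))
cv2.imwrite("pics/ov.png",o[:,:,::-1])
E
```

```text
(no output)
```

View pics/ov.png

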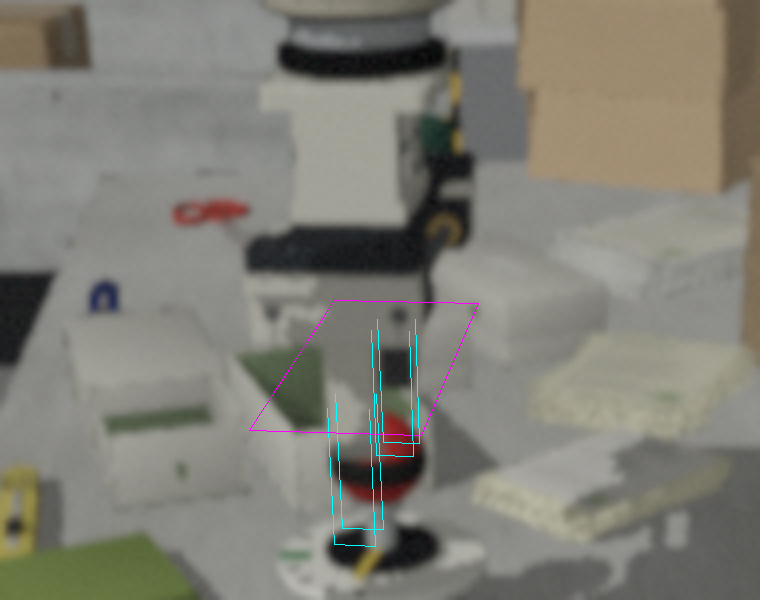

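The overlay puts the near finger tip at row ~545, but it is seen at ~450. The tool may really be about 35 mm too high. A light squeeze will tell: 0.52 opening means the band, ~0.3 means the cap.

>>> jog_arm --motion '[[[0.003,0.003,0.001,0,0,0,-1],[0.003,0.003,0.001,0,0,0,0.2],[0.003,0.003,0.001,0,0,0,0.4],[0.003,0.003,0.001,0,0,0,0.6],[0.003,0.003,0.001,0,0,0,0.6],[0.003,0.003,0.001,0,0,0,0.6],[0.003,0.003,0.001,0,0,0,0.6],[0.003,0.003,0.001,0,0,0,0.6]]]' --force 3

```text
clock: 4.62
position: [0.4525, 0.3621, 0.0857]
ee_rot: [-0.312, -3.125, 0.003]
force: [-0.2, -0.5, 1.2]
width: 0.544
gripper_force: 0.0
```

Run:
```python
from h import *
go(.4525,.363,.0872,2.95)
i=get_image("side");cv2.imwrite("pics/c3.png",cv2.resize(i[90:230,150:290],(560,560),interpolation=cv2.INTER_CUBIC)[:,:,::-1])
```

```text
yaw 2.943 shift [ 0.0002  0.0009 -0.0015] rot [-0.002 -0.001 -0.007]
clock 4.6167 joints [-0.212  0.607 -0.82   1.756  0.515  1.01   0.145] pos [0.4525 0.3621 0.0857] w 0.54 F [-0.2 -0.5  1.2]
```

View pics/c3.png

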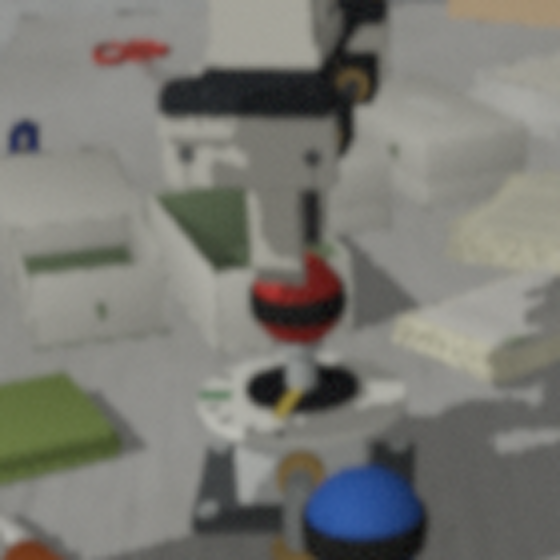

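The near finger now ends at (282,280), above the band at row ~300. The fingers are still closing, so I'll let them finish.

>>> jog_arm --motion '[[[0,0,0,0,0,0,0.6],[0,0,0,0,0,0,0.6],[0,0,0,0,0,0,0.6],[0,0,0,0,0,0,0.6],[0,0,0,0,0,0,0.6],[0,0,0,0,0,0,0.6]]]' --force 3

```text
clock: 5.17
position: [0.4529, 0.3631, 0.0867]
ee_rot: [0.312, 3.126, 0.0]
force: [0.8, 0.5, 6.8]
width: 0.239
gripper_force: 4.3
```

The fingers closed to 22 mm with an upward force, so they are on the cap. The picture and the squeeze agree: the tips are really about 38 mm higher than reported. I'll open and go down in two guarded steps.

>>> jog_arm --motion '[[[0,0,0,0,0,0,-1],[0,0,0,0,0,0,-1],[0,0,0,0,0,0,-1],[0,0,0,0,0,0,-1],[0,0,0,0,0,0,-1],[0,0,0,0,0,0,-1],[0,0,0.005,0,0,0,-1],[0,0,0.01,0,0,0,-1],[0,0,0.015,0,0,0,-1],[0,0,0.02,0,0,0,-1]]]'

```text
clock: 6.0
position: [0.4523, 0.3619, 0.0649]
ee_rot: [-0.312, -3.125, 0.003]
force: [0.5, 0.2, -0.4]
width: 0.922
gripper_force: 0.0
```

Run:
```python
from h import *
get_image("top")
go(.4528,.363,.049,2.95)
```

```text
yaw 2.943 shift [-0.0005  0.0018  0.015 ] rot [-0.003 -0.002 -0.007]
clock 6.05 joints [-0.224  0.631 -0.803  1.777  0.539  0.973  0.125] pos [0.452  0.3614 0.064 ] w 0.96 F [ 0.4 -0.1 -0. ]
```

>>> jog_arm --motion '[[[0,0.001,0.004,0,0,0,-1],[0,0.001,0.007,0,0,0,-1],[0,0.001,0.01,0,0,0,-1],[0,0.001,0.013,0,0,0,-1],[0,0.001,0.016,0,0,0,-1],[0,0.001,0.016,0,0,0,-1]]]'

```text
clock: 6.55
position: [0.4524, 0.3627, 0.0491]
ee_rot: [-0.312, -3.125, 0.004]
force: [-1.2, 0.2, -0.2]
width: 1.008
gripper_force: 0.0
```

Run:
```python
from h import *
go(.4528,.363,.049,2.95)
i=get_image("side");cv2.imwrite("pics/c4.png",cv2.resize(i[90:230,150:290],(560,560),interpolation=cv2.INTER_CUBIC)[:,:,::-1])
for y in(-.05,-.065):
  for z in(.087,.106):print(y,z,(pj("side",[.4528-.2*.06,.363+y,z])-[150,90])*4)
```

```text
yaw 2.943 shift [-0.0003  0.0003  0.0001] rot [-0.002 -0.001 -0.007]
clock 6.55 joints [-0.234  0.649 -0.79   1.788  0.557  0.946  0.109] pos [0.4524 0.3627 0.0491] w 1.01 F [-1.2  0.2 -0.2]
-0.05 0.087 [271.26254033 371.74062444]
-0.05 0.106 [269.24056085 333.95317268]
-0.065 0.087 [271.72186403 384.86857064]
-0.065 0.106 [269.67321305 346.62597675]
```

View pics/c4.png

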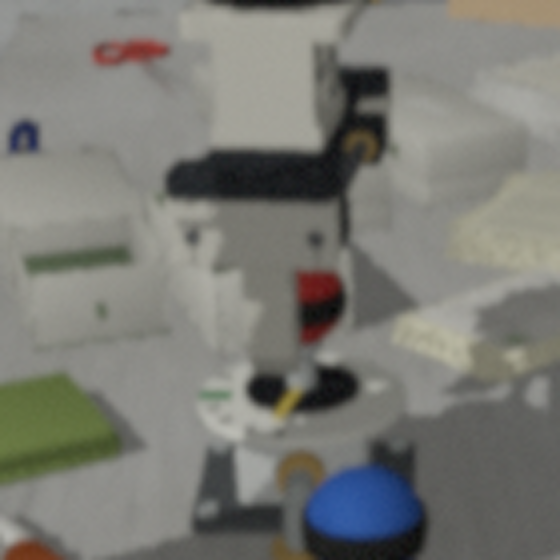

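The tip is now at row ~375 and (0.087 m) was predicted at 372–385, so the pads straddle the band. Closing.

>>> jog_arm --motion '[[[0,0,0,0,0,0,0.4],[0,0,0,0,0,0,0.4],[0,0,0,0,0,0,0.4],[0,0,0,0,0,0,0.4],[0,0,0,0,0,0,0.4],[0,0,0,0,0,0,0.4],[0,0,0,0,0,0,0.4],[0,0,0,0,0,0,0.4],[0,0,0,0,0,0,0.4],[0,0,0,0,0,0,0.4]]]' --force 30

```text
clock: 7.43
position: [0.4527, 0.3632, 0.0498]
ee_rot: [-0.312, -3.125, 0.002]
force: [0.6, 0.9, 0.1]
width: 0.504
gripper_force: 30.0
```

>>> jog_arm --motion '[[[0,0,0,0,0,0.08,0.4],[0,0,0,0,0,0.16,0.4],[0,0,0,0,0,0.24,0.4],[0,0,0,0,0,0.32,0.4],[0,0,0,0,0,0.4,0.4],[0,0,0,0,0,0.48,0.4],[0,0,0,0,0,0.56,0.4],[0,0,0,0,0,0.6,0.4],[0,0,0,0,0,0.6,0.4]]]'

```text
clock: 8.18
position: [0.4532, 0.364, 0.0498]
ee_rot: [-1.224, -2.893, 0.0]
force: [3.0, 4.5, -4.1]
width: 0.503
gripper_force: 30.0
```

Run:
```python
from h import *
go(.4528,.363,.049,2.95); print(observe()["width"],observe()["ft_torque"],observe()["gripper_force"])
i=get_image("side")
cv2.imwrite("pics/c5.png",cv2.resize(i[150:220,190:270],(640,560),interpolation=cv2.INTER_CUBIC)[:,:,::-1])
i0=cv2.imread("pics/side0.png")[:,:,::-1].copy()
C=np.array([.4525,.363])
for im in(i0,i):
    h=cv2.cvtColor(im,cv2.COLOR_RGB2HSV); ys,xs=np.where((h[...,0]>18)&(h[...,0]<34)&(h[...,1]>120)&(h[...,2]>90))
    P=np.array([atz("side",(x,y),.061)[:2] for x,y in zip(xs,ys)])-C; r=np.hypot(*P.T);k=(r>.015)&(r<.043);v=P[k].mean(0);print(np.arctan2(v[1],v[0]),k.sum())
```

```text
yaw 2.341 shift [-0.0005 -0.001   0.0008] rot [-0.    -0.    -0.609]
clock 8.1833 joints [-0.326  0.602 -0.641  1.794  0.448  0.896 -0.4  ] pos [0.4532 0.364  0.0498] w 0.5 F [ 3.   4.5 -4.1]
0.5033988392023038 [ 0.86053433 -0.64363511 -0.13354406] 29.999904334545135
-1.7897233780374728 19Traceback (most recent call last):
  File "<stdin>", line 9, in <module>
  File "h.py", line 7, in atz
    o,d=ray(cam,px); return o+d*(z-o[2])/d[2]
        ~~~^^^^^^^^
  File "h.py", line 4, in ray
    c=camera_params(cam); T=np.array(c["T"]); f=192/np.tan(np.radians(c["vertical_fov"])/2)
ValueError: time passes only in moves, steps and waits
```

View pics/c5.png

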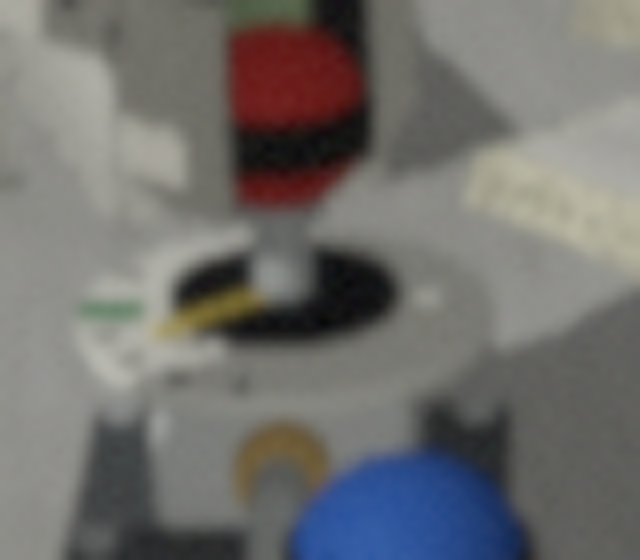

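The knob follows the fingers: the pointer tip is at (160,332) in the crop and the green mark at (112,310). I'll measure the remaining angle.

```bash
sed -i 's/^from cell import \*/from cell import *\nimport functools; camera_params=functools.lru_cache(None)(camera_params)/' h.py
cat >> h.py <<'E'
def angs(im,cam,C):
    h=cv2.cvtColor(im,cv2.COLOR_RGB2HSV); out=[]
    for z,m,r0,r1 in((.061,(h[...,0]>18)&(h[...,0]<34)&(h[...,1]>110)&(h[...,2]>80),.015,.043),(.055,(h[...,0]>45)&(h[...,0]<85)&(h[...,1]>80),.035,.054)):
        ys,xs=np.where(m); P=np.array([atz(cam,(x,y),z)[:2] for x,y in zip(xs,ys)]).reshape(-1,2)-C
        r=np.hypot(*P.T);k=(r>r0)&(r<r1); v=P[k].mean(0) if k.any() else [0,0]; out.append((round(float(np.arctan2(v[1],v[0])%6.2832),3),int(k.sum())))
    return out
E
python3 - <<'E'
from h import *
C=np.array([.4525,.363])
i=get_image("side")
ld=lambda n:cv2.imread(n)[:,:,::-1].copy()
for cam,im in(("top",ld("pics/top0.png")),("side",ld("pics/side0.png")),("side",i)): print(cam,angs(im,cam,C))
for z,px in((.061,(160,332)),(.055,(112,310))):
    v=atz("side",np.array(px)/8+[190,150],z)[:2]-C; print(np.arctan2(v[1],v[0])%6.2832,np.hypot(*v))
# dial centre from side by skirt ellipse
v=atz("side",np.array([287,288])/8+[190,150],.061)[:2];print("skirt c",v)
E
```

```text
top [(4.417, 31), (3.043, 24)]
side [(4.497, 23), (0.0, 0)]
side [(3.967, 22), (0.0, 0)]
3.962571281551122 0.04057838793257878
3.196248098880584 0.03986894168805266
skirt c [0.45592741 0.35561426]
```

>>> jog_arm --motion '[[[0,0,0,0,0,0.08,0.4],[0,0,0,0,0,0.16,0.4],[0,0,0,0,0,0.24,0.4],[0,0,0,0,0,0.32,0.4],[0,0,0,0,0,0.4,0.4],[0,0,0,0,0,0.48,0.4],[0,0,0,0,0,0.56,0.4],[0,0,0,0,0,0.64,0.4],[0,0,0,0,0,0.7,0.4],[0,0,0,0,0,0.76,0.4]]]'

```text
clock: 9.12
position: [0.4543, 0.3645, 0.0498]
ee_rot: [2.21, 2.233, 0.003]
force: [7.4, 5.7, -8.5]
width: 0.507
gripper_force: 30.0
```

>>> jog_arm --motion '[[[0,0,0,0,0,0,0.4],[0,0,0,0,0,0,0.4],[0,0,0,0,0,0,0.4]]]'

```text
clock: 9.37
position: [0.4543, 0.3645, 0.0498]
ee_rot: [-2.207, -2.235, -0.003]
force: [7.0, 6.1, -8.2]
width: 0.503
gripper_force: 30.0
```

Run:
```python
from h import *
C=np.array([.4525,.363])
for c in("side","top"): print(c,angs(get_image(c),c,C))
go(.4528,.363,.2,1.5)
```

```text
side [(3.206, 11), (0.0, 0)]
top [(0.0, 0), (0.0, 0)]
yaw 1.583 shift [-0.0013 -0.0014 -0.1501] rot [ 0.001 -0.001  0.083]
clock 9.4667 joints [-0.452  0.558 -0.449  1.804  0.311  0.848 -1.037] pos [0.4543 0.3645 0.0499] w 0.51 F [ 8.   5.3 -7.6]
```

>>> jog_arm --motion '[[[0,0,0,0,0,0,-1],[0,0,0,0,0,0,-1],[0,0,0,0,0,0,-1],[0,0,0,0,0,0,-1],[0,0,0,0,0,0,-1],[0,0,0,0,0,0,-1],[0,0,0,0,0,0,-1],[0,0,0,0,0,0,-1],[0,0,0,0,0,0,-1]]]'

```text
clock: 10.22
position: [0.4526, 0.3631, 0.0498]
ee_rot: [2.208, 2.235, -0.003]
force: [0.8, 0.3, -0.5]
width: 1.001
gripper_force: 0.0
```

>>> jog_arm --motion '[[[0,0,-0.02,0,0,0,-1],[0,0,-0.05,0,0,0,-1],[0,0,-0.08,0,0,0,-1],[0,0,-0.11,0,0,0,-1],[0,0,-0.14,0,0,0,-1],[0,0,-0.17,0,0,0,-1],[0,0,-0.2,0,0,0,-1],[0,0,-0.2,0,0,0,-1]]]'

```text
clock: 10.88
position: [0.4546, 0.3658, 0.2561]
ee_rot: [2.207, 2.234, 0.011]
force: [0.3, 1.2, 0.2]
width: 0.999
gripper_force: 0.0
```

Run:
```python
from h import *
C=np.array([.4525,.363])
for c in("side","top"): print(c,angs(get_image(c),c,C))
go(.47,.05,.25,2.2)
```

```text
side [(3.272, 9), (0.0, 0)]
top [(0.0, 0), (0.0, 0)]
yaw 1.583 shift [-0.3141  0.0129  0.0009] rot [ 0.001  0.    -0.617]
clock 10.9833 joints [-0.406  0.368 -0.505  1.557  0.185  1.263 -0.926] pos [0.4533 0.3639 0.2509] w 1.0 F [ 0.7 -0.2 -1.8]
```

Next, clear the top camera's view by moving back toward −y at this height, then check.

>>> jog_arm --motion '[[[-0.38,0,0,0,0,-0.6,-1],[-0.38,0,0,0,0,-0.6,-1],[-0.38,0,0,0,0,-0.6,-1],[-0.38,0,0,0,0,-0.6,-1],[-0.38,0,0,0,0,-0.6,-1],[-0.38,0,0,0,0,-0.6,-1],[-0.38,0,0,0,0,-0.6,-1],[-0.38,0,0,0,0,-0.6,-1],[-0.38,0,0,0,0,-0.6,-1],[-0.38,0,0,0,0,-0.6,-1]]]'

```text
clock: 11.82
position: [0.456, -0.0223, 0.2489]
ee_rot: [-1.456, -2.782, 0.008]
force: [0.1, 0.3, 0.0]
width: 1.0
gripper_force: 0.0
```

Run:
```python
from h import *
C=np.array([.4525,.363])
i=get_image("top");print(angs(i,"top",C));print(angs(get_image("side"),"side",C))
cv2.imwrite("pics/end.png",cv2.resize(i[200:290,150:270],(800,600),interpolation=cv2.INTER_CUBIC)[:,:,::-1])
```

```text
[(2.998, 28), (3.042, 20)]
[(3.206, 11), (0.0, 0)]
```

View pics/end.png

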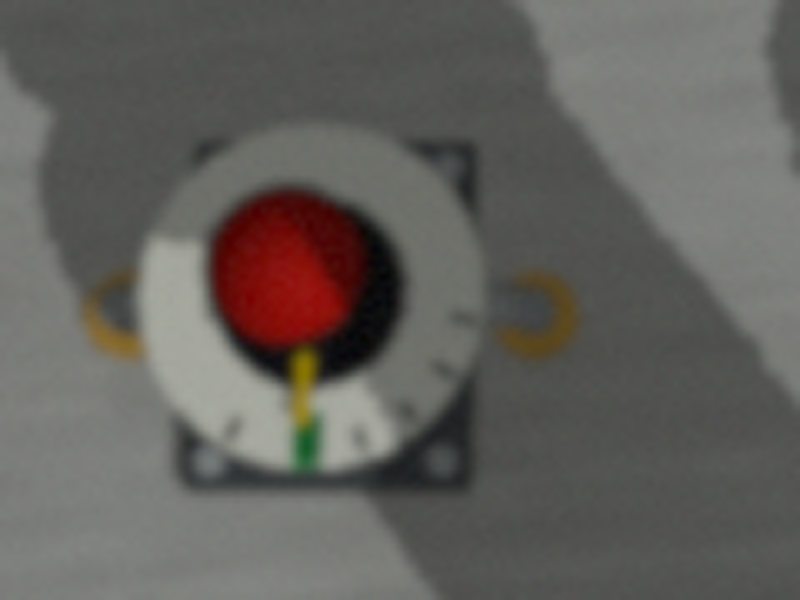

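The yellow pointer (303,385) lies on the green mark (306,442), about 0.04 rad off, and the arm is clear. Handing in.

```bash
python3 -c "
from cell import *
print(sign_off())"
```

```text
the job is handed in; nothing more can be done
None
```

I turned the red knob clockwise until its pointer sat on the green mark (about 0.04 rad off in the top camera), let go, moved the arm clear and handed the job in at about 12 s; the blue knob was never touched, and no verdict came back.

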